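# Close up the pans in a topping rail

### The job

A refill pan waits on the counter beside one end of the topping rail, but the free place in the rail is in the middle: make room at the end where the pan waits. Slide the two pans on that side along the ledges into the free space, one at a time, the one beside the space first, pushing each firmly but gently until it is fully home: all the pans it meets closed up rim to rim and hard against the stop at the far end of the rail, and keep leaning on it there for half a second so that the row stays shut. Do not lift the pans off the ledges or ram them together, let go at the end, and leave the refill pan, the carton and the bottles where they are.

Things in the scene. Friction and masses are not known exactly. Their poses are not given: they have to be found in the camera images.
- rail: fixed topping rail: open steel box 196 x 608 x 94 mm (x, y, z), origin at the centre of its underside, y along the row of five places. Pans hang by their rims on two smooth level ledges 85 mm up, between long walls 180 mm apart. Each end has a rigid stop plate (95 mm high) under two thumb screws, set 273 to 289 mm from the middle; its setting differs and is not in the state: feel for it.
- pan1: The pan at the rail's +y end. Loose lidded steel pan, square to the rail. Rim 176 x 108 x 8 mm (x, y, z), top of the rim 65 mm and of the lid 69 mm above the origin, which is the centre of the pan's underside (28 mm above the counter in the rail). The lid is part of the pan. 0.4 to 0.85 kg; sliding drag 0.6 to 2 N a pan.
- pan2: Second pan from the +y end, beside the free space. Loose lidded steel pan, square to the rail. Rim 176 x 108 x 8 mm (x, y, z), top of the rim 65 mm and of the lid 69 mm above the origin, which is the centre of the pan's underside (28 mm above the counter in the rail). The lid is part of the pan. 0.4 to 0.85 kg; sliding drag 0.6 to 2 N a pan.
- pan3: Second pan from the -y end, beside the free space. Loose lidded steel pan, square to the rail. Rim 176 x 108 x 8 mm (x, y, z), top of the rim 65 mm and of the lid 69 mm above the origin, which is the centre of the pan's underside (28 mm above the counter in the rail). The lid is part of the pan. 0.4 to 0.85 kg; sliding drag 0.6 to 2 N a pan.
- pan4: The pan at the rail's -y end. Loose lidded steel pan, square to the rail. Rim 176 x 108 x 8 mm (x, y, z), top of the rim 65 mm and of the lid 69 mm above the origin, which is the centre of the pan's underside (28 mm above the counter in the rail). The lid is part of the pan. 0.4 to 0.85 kg; sliding drag 0.6 to 2 N a pan.
- pan1_handle (a point): middle of the handle bar of pan 1, 101 mm above the pan's origin: a straight black bar 80 mm long along the pan's x, 14 mm wide along y, 16 mm high, 24 mm clear of the lid, on two legs 32 mm either side of the middle. Lean here with 10 to 18 N on a closed row that no longer gives (a mere touch is too little); over 25 N between pans spills what is in them.
- pan2_handle (a point): middle of the handle bar of pan 2, 101 mm above the pan's origin: a straight black bar 80 mm long along the pan's x, 14 mm wide along y, 16 mm high, 24 mm clear of the lid, on two legs 32 mm either side of the middle. Lean here with 10 to 18 N on a closed row that no longer gives (a mere touch is too little); over 25 N between pans spills what is in them.
- pan3_handle (a point): middle of the handle bar of pan 3, 101 mm above the pan's origin: a straight black bar 80 mm long along the pan's x, 14 mm wide along y, 16 mm high, 24 mm clear of the lid, on two legs 32 mm either side of the middle. Lean here with 10 to 18 N on a closed row that no longer gives (a mere touch is too little); over 25 N between pans spills what is in them.
- pan4_handle (a point): middle of the handle bar of pan 4, 101 mm above the pan's origin: a straight black bar 80 mm long along the pan's x, 14 mm wide along y, 16 mm high, 24 mm clear of the lid, on two legs 32 mm either side of the middle. Lean here with 10 to 18 N on a closed row that no longer gives (a mere touch is too little); over 25 N between pans spills what is in them.
- refill: the refill pan, the same lidded pan, standing on the counter beyond one end of the rail (+y or -y end, it varies): the end at which the room is wanted. Origin at the centre of its underside. Not to be touched.
- carton: kraft takeaway box 154 x 114 x 67 mm on the counter beyond the other end of the rail; origin at the centre of its underside. Bystander.
- juice: juice bottle, 72 mm across, 180 mm tall; origin at the centre of its underside. Bystander.
- milk: square bottle 66 x 66 mm, 172 mm tall; origin at the centre of its underside. Bystander.
Not all that is in view belongs to the job. Leave any pink, purple or red look-alike of the pan2 alone.

How it is judged:
On the way, in this order (a step that is already met when the one before it is completed fails the run):
1. the pan beside the free space, on the refill pan's side, is pressed with more than 6 N against the two pans across the space, which are closed up rim to rim (((y of refill in the frame of rail above 0 m and horizontal distance between pan2 and pan3 below 0.11 m and horizontal distance between pan3 and pan4 below 0.11 m and contact force between pan2 and pan3 above 6 N and y of pan2 in the frame of rail between -0.03 and 0.006 m) or (y of refill in the frame of rail below 0 m and horizontal distance between pan2 and pan3 below 0.11 m and horizontal distance between pan1 and pan2 below 0.11 m and contact force between pan2 and pan3 above 6 N and y of pan3 in the frame of rail between -0.006 and 0.03 m))), for 0.2 s.
2. then the end pan on that side is pressed with more than 6 N against the pan just moved (((y of refill in the frame of rail above 0 m and horizontal distance between pan1 and pan2 below 0.11 m and contact force between pan1 and pan2 above 6 N and y of pan1 in the frame of rail between 0.078 and 0.115 m) or (y of refill in the frame of rail below 0 m and horizontal distance between pan3 and pan4 below 0.11 m and contact force between pan3 and pan4 above 6 N and y of pan4 in the frame of rail between -0.115 and -0.078 m))), for 0.2 s.
At the end, for the whole second after the job is handed in: All four pans rest level on the ledges in one closed row at the end away from the refill pan (neighbouring rims no more than 2 mm apart, each pan square to the rail within 2 degrees, the end pan in the end place), at rest and released, so that the whole free place is at the refill pan's end (((y of refill in the frame of rail above 0 m and horizontal distance between pan2 and pan3 below 0.11 m and horizontal distance between pan1 and pan2 below 0.11 m and horizontal distance between pan3 and pan4 below 0.11 m and y of pan4 in the frame of rail between -0.24 and -0.214 m) or (y of refill in the frame of rail below 0 m and horizontal distance between pan2 and pan3 below 0.11 m and horizontal distance between pan3 and pan4 below 0.11 m and horizontal distance between pan1 and pan2 below 0.11 m and y of pan1 in the frame of rail between 0.214 and 0.24 m)) and linear speed of each of pan1, pan2, pan3, pan4 below 0.01 m/s and z of pan1 in the frame of rail between 0.025 and 0.031 m and angle between the y axis of each of pan1, pan2, pan3, pan4 and the y axis of rail, either way round below 0.035 rad and z of pan2 in the frame of rail between 0.025 and 0.031 m and z of pan3 in the frame of rail between 0.025 and 0.031 m and z of pan4 in the frame of rail between 0.025 and 0.031 m); the robot touches nothing.
It fails at once if two pans are rammed together with more than 25 N (contact force between pan1 and pan2 above 25 N).
It fails at once if two pans are rammed together with more than 25 N (contact force between pan2 and pan3 above 25 N).
It fails at once if two pans are rammed together with more than 25 N (contact force between pan3 and pan4 above 25 N).
It fails at once if a pan is lifted more than 8 mm off the ledges (z of any of pan1, pan2, pan3, pan4 in the frame of rail above 0.036 m).
It fails at once if the refill pan, carton or a bottle is moved more than 15 mm or tipped (distance of any of refill, carton, juice, milk from where it was at the start of the episode above 0.015 m or angle between any of refill, carton, juice, milk's own z axis and vertical above 0.15 rad).
It also fails if it takes over 51 s, if anything falls off the work surface, if the arm or the gripper's body presses on something with over 40 N, if the wrist force passes 120 N, or if a joint passes its speed limit or range.

### The arm

A 6-joint arm with a two-finger parallel gripper is mounted at the origin on the work surface. World frame = base frame: x ahead of the robot, y to its left, z up, the work surface at z = 0. Lengths are in m, angles in rad, forces in N, time in s.
With the tool pointing down it reaches from about 0.375 to 0.9 m from the base axis. Payload 3.1 kg.
Tool frame: the origin (TCP) lies where the fingers leave the gripper's body, on its centre line; the fingertips stand 73 mm ahead of it and the grasp point (between the pads) lies 54 mm ahead of it; z points along the fingers, y is the line along which they close (so a half turn about z gives the same grasp; the last joint's range is limited). The gripper opens to 85 mm and grips with 20 to 120 N. Pads are 22 mm wide; open, the fingers measure 114 mm over their backs; the gripper's body (76 mm by 85 mm) begins 54 mm behind the grasp point. The pads swing forward as they close: fully open they stand 13 mm farther back than shut.
Start: joints at [1.083, 0.527, 1.433, -0, 1.181, -0.178], TCP at [0.191, 0.595, 0.304] pointing down, gripper open.
Joint ranges: [-3.08, 3.08], [-0.75, 2.2], [0.22, 2.44], [-1.43, 4.57], [0, 2.65], [-2.85, 2.85]. Speed limits (rad/s): [2.79, 2.79, 3.14, 3.14, 3.14, 3.14].

### API

Orientations are given as a unit quaternion [x, y, z, w].
In Python, from station import manip gives the robot as it stands.
- The arm moves only by the shell command python3 -m crank 'ROWS' [FORCE]. ROWS is JSON, a list of rows, each an object with "dp": the shift along the tool's x, y, z normalised to -1 to 1, where 1 is 50 cm, a list of three; "delta_rot": the turn, a rotation vector about the tool's x, y, z normalised to -1 to 1, where 1 is 2 pi rad, a list of three; "fingers": the opening, from -1 (shut) to 1 (fully open). A call has 1 to 12 rows; each row shifts and turns the commanded pose from where the row before left it, along the tool's axes as they then stand; what a row does not reach is not made up. A row lasts 1/12 s, in which the tool goes at most 41.7 mm and 7.16 degrees, less where a joint would pass 70% of its speed; a pose out of reach is approached as far as the arm can. A call with a number of a shift or a turn outside -1 to 1 is refused whole. A call with a gripper value outside its range is refused whole. The fingers move at their own pace and stop on an object; FORCE is the grip in N (left out, the last holds). Time passes only in rows, so rows that do not move let the fingers close. It gives the time, the measured TCP pose, the force, the opening and the grip force at its end, in the units of the state.
- manip.sense(): the state, without advancing time (a new reading comes with each control period).
- manip.snapshot(name): name is "side" or "top" or "wrist"; returns (picture, depth): 480x640x3 uint8, red, green, blue; 480x640 float32, m along the optical axis (not along the pixel's ray), 0 where there is no reading.
- manip.camera_model(name): a dict with "fx", "fy", "cx", "cy" (pixels), "origin" and "attitude" of the camera in the world. Camera axes: x right, y up, looking along -z (the intrinsics and any distortion apply to the point x, -y, -z); pixel columns grow to the right and rows downward; lengths in m; the calibration is good to about 2 mm. A picture is of the moment at which its call begins: read the wrist's pose just before it. camera_model takes no time and is no camera call; for the wrist camera it gives the pose at the moment of the call.
- manip.sign_off(): hands the job in; it is judged then, once.
The state is a dict: "t": time; "q": joint angles; "qd": joint speeds; "tau": joint torques, N m; "tcp_pos": TCP position; "tool_rot": TCP orientation; "force": force on the tool from outside, world axes, zero at the start; "ft_torque": the same for the moment, N m; "finger_gap": opening from 0.0 (shut) to 1.0 (fully open); "gripper_force": force on a finger pad.
Only numpy, scipy, OpenCV 4.12 (cv2) and the standard library are available. Lean on these libraries where they do the work, as an engineer would, in place of code of your own. Each camera call takes 0.05 s, during which the arm holds its last target. There are 200 camera calls.

## Working session

There is one attempt and no reset: what is moved stays moved. The work goes in short steps, Python scripts to look and compute and a shell command to move; the robot and the scene stay as the last step left them, time stands still between calls to the robot, and variables do not carry over. Pictures are saved under pics/ and viewed, at most 10 in all, crops included, and the job is handed in when it is done.

```bash
mkdir -p pics
python3 - <<'E'
from station import manip
import cv2,numpy as np
s=manip.sense();print(s)
for n in("top","side"):
    p,d=manip.snapshot(n);cv2.imwrite(f"pics/{n}0.png",p[:,:,::-1]);np.save(f"pics/{n}0.npy",d);print(n,manip.camera_model(n))
E
```

```text
{'t': 0.0, 'q': array([ 1.08246817e+00,  5.28466675e-01,  1.43391006e+00,  7.43040782e-06,
        1.18140444e+00, -1.78494906e-01]), 'qd': array([-0.00158077, -0.00109357,  0.00084213,  0.00019644, -0.00048227,
       -0.00054478]), 'tau': array([ 2.08414560e-03, -4.42345369e+01, -1.78031981e+01, -1.08326515e-04,
        8.18435918e-03, -6.79947490e-06]), 'tcp_pos': array([0.19026042, 0.59474361, 0.30293067]), 'tool_rot': array([ 1.54299028e-01,  9.88023589e-01, -1.03287943e-03, -3.61364380e-04]), 'force': array([ 0.10580172, -0.81016224,  0.46125019]), 'ft_torque': array([-0.00051638,  0.04408897,  0.02119774]), 'gripper_force': 0.0, 'finger_gap': 0.9968978642985099}
top {'fx': 535.4651708661412, 'fy': 535.4651708661412, 'cx': 322.81275941288465, 'cy': 243.7454442235063, 'origin': array([ 0.35995098, -0.01129567,  1.78223945]), 'attitude': array([-0.02758945,  0.01786157,  0.7081484 , -0.70529826])}
side {'fx': 607.5759815161795, 'fy': 607.5759815161795, 'cx': 324.41959443500645, 'cy': 245.5612132120492, 'origin': array([ 0.03449971, -1.45942668,  1.2855792 ]), 'attitude': array([ 0.43637787, -0.06882308, -0.11908916,  0.88918812])}
```

View pics/top0.png

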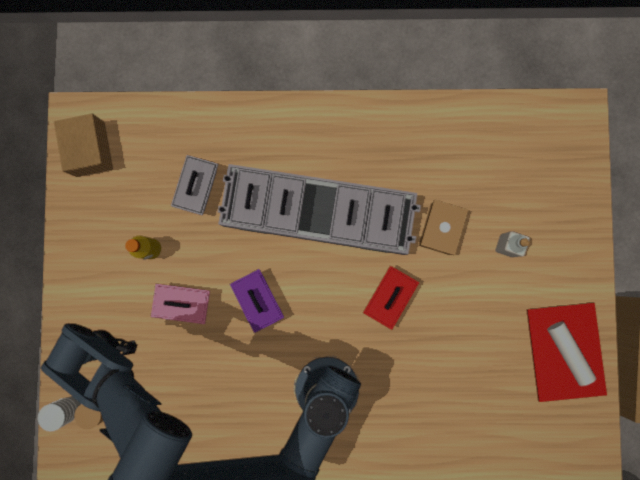

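View pics/side0.png

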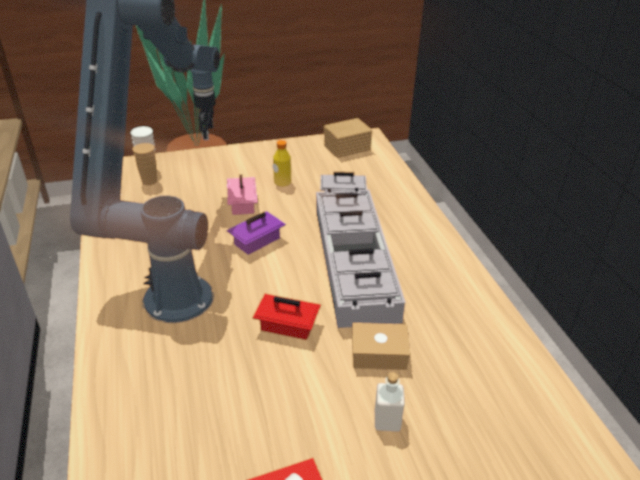

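The top view shows the row with handles at about (250,196), (286,203), (352,212) and (388,217). The refill pan is at (195,183) on the +y side and the carton at (445,227). In the side view, the pans hang in the rail with the gap between pan 2 and pan 3. So I push pan 2 and then pan 1 towards -y.

```bash
cat > h.py <<'E'
from station import manip
import cv2,numpy as np
from scipy.spatial.transform import Rotation as R
def ray(c,uv,z):
    d=R.from_quat(c["attitude"]).apply([(uv[0]-c["cx"])/c["fx"],-(uv[1]-c["cy"])/c["fy"],-1])
    return c["origin"]+d*(z-c["origin"][2])/d[2]
def tool(v,s=None):  # world vector -> dp units
    s=s or manip.sense();return R.from_quat(s["tool_rot"]).inv().apply(v)/.5
E
python3 - <<'E'
from h import *
p=cv2.imread("pics/top0.png");c=manip.camera_model("top")
m=(p.max(2)<60).astype(np.uint8)
H=[]
for g in[(250,196),(286,203),(352,212),(388,217)]:
    w=np.zeros_like(m);w[g[1]-20:g[1]+20,g[0]-9:g[0]+9]=1
    n,l,st,ce=cv2.connectedComponentsWithStats(m*w)
    i=1+np.argmax(st[1:,4]);k=np.argwhere(l==i)[:,::-1].astype(np.float32)
    r=cv2.minAreaRect(k);P=ray(c,r[0],.135);H.append(P);print(st[i],r,P.round(4))
H=np.array(H);f=np.polyfit(H[:,1],H[:,0],1);print(f,np.degrees(np.arctan(f[0])),np.linalg.norm(np.diff(H,axis=0),axis=1))
yaw=lambda:R.from_quat(manip.sense()["tool_rot"]).as_matrix().round(3)
print(yaw())
E
```

```text
[245 184   9  25 116] ((249.07704162597656, 196.0121612548828), (5.250740051269531, 24.642087936401367), 8.972626686096191) [0.6157 0.2398 0.135 ]
[280 190   8  25 106] ((283.8243103027344, 202.05404663085938), (4.274373531341553, 24.49544906616211), 9.462322235107422) [0.5962 0.1317 0.135 ]
[347 200   8  25 105] ((350.41326904296875, 212.06356811523438), (4.181572437286377, 24.63326644897461), 8.746162414550781) [ 0.5638 -0.0745  0.135 ]
[382 205   8  25 107] ((386.00244140625, 217.15036010742188), (4.400766849517822, 24.624515533447266), 8.53076457977295) [ 0.5475 -0.1842  0.135 ]
[0.16008255 0.57627906] 9.094888775318907 [0.10983534 0.20870537 0.11092761]
[[-0.952  0.305 -0.001]
 [ 0.305  0.952 -0.002]
 [ 0.    -0.002 -1.   ]]
```

```bash
python3 -m crank '[{"dp":[0,0,0],"delta_rot":[0,0,-0.012],"fingers":1},{"dp":[0,0,0],"delta_rot":[0,0,-0.012],"fingers":1},{"dp":[-0.0527,-0.0437,0],"delta_rot":[0,0,0],"fingers":1},{"dp":[-0.0527,-0.0437,0],"delta_rot":[0,0,0],"fingers":1},{"dp":[-0.0527,-0.0437,0],"delta_rot":[0,0,0],"fingers":1},{"dp":[-0.0527,-0.0437,0],"delta_rot":[0,0,0],"fingers":1},{"dp":[-0.0527,-0.0437,0],"delta_rot":[0,0,0],"fingers":1},{"dp":[-0.0527,-0.0437,0],"delta_rot":[0,0,0],"fingers":1},{"dp":[-0.0527,-0.0437,0],"delta_rot":[0,0,0],"fingers":1},{"dp":[-0.0527,-0.0437,0],"delta_rot":[0,0,0],"fingers":1},{"dp":[-0.0527,-0.0437,0],"delta_rot":[0,0,0],"fingers":1}]'
python3 -m crank '[{"dp":[-0.0527,-0.0437,0],"delta_rot":[0,0,0],"fingers":1},{"dp":[-0.0527,-0.0437,0],"delta_rot":[0,0,0],"fingers":1},{"dp":[-0.0527,-0.0437,0],"delta_rot":[0,0,0],"fingers":1},{"dp":[-0.0527,-0.0437,0],"delta_rot":[0,0,0],"fingers":1},{"dp":[-0.0527,-0.0437,0],"delta_rot":[0,0,0],"fingers":1},{"dp":[-0.0527,-0.0437,0],"delta_rot":[0,0,0],"fingers":1},{"dp":[-0.0527,-0.0437,0],"delta_rot":[0,0,0],"fingers":1},{"dp":[-0.0527,-0.0437,0],"delta_rot":[0,0,0],"fingers":1},{"dp":[-0.0527,-0.0437,0],"delta_rot":[0,0,0],"fingers":1},{"dp":[0,0,0],"delta_rot":[0,0,0],"fingers":1},{"dp":[0,0,0],"delta_rot":[0,0,0],"fingers":1},{"dp":[0,0,0],"delta_rot":[0,0,0],"fingers":1}]'
python3 - <<'E'
from h import *
s=manip.sense();c=manip.camera_model("wrist");p,d=manip.snapshot("wrist");cv2.imwrite("pics/w1.png",p[:,:,::-1]);np.save("pics/w1.npy",d)
import pickle;pickle.dump((s,c),open("pics/w1.pkl","wb"))
print(s["tcp_pos"],R.from_quat(s["tool_rot"]).as_matrix().round(3),s["force"],c)
E
```

```text
t: 1.02
tcp_pos: [0.3941, 0.362, 0.3036]
tool_rot: [0.079, 0.997, -0.0, -0.0]
force: [0.3, 0.4, 0.6]
finger_gap: 1.001
gripper_force: 0.0
t: 2.02
tcp_pos: [0.5958, 0.1319, 0.3032]
tool_rot: [0.08, 0.997, 0.0, -0.001]
force: [-0.4, 0.2, 0.4]
finger_gap: 1.001
gripper_force: 0.0
[0.59580349 0.13186291 0.30321656] [[-0.987  0.159 -0.002]
 [ 0.159  0.987  0.   ]
 [ 0.002  0.    -1.   ]] [-0.44213477  0.15378964  0.3794327 ] {'fx': 332.1696168190992, 'fy': 332.1696168190992, 'cx': 320.3937344902669, 'cy': 235.9547271623516, 'origin': array([0.51178072, 0.14567179, 0.37236522]), 'attitude': array([-0.12562241, -0.10727972,  0.63977993,  0.75059424])}
```

View pics/w1.png

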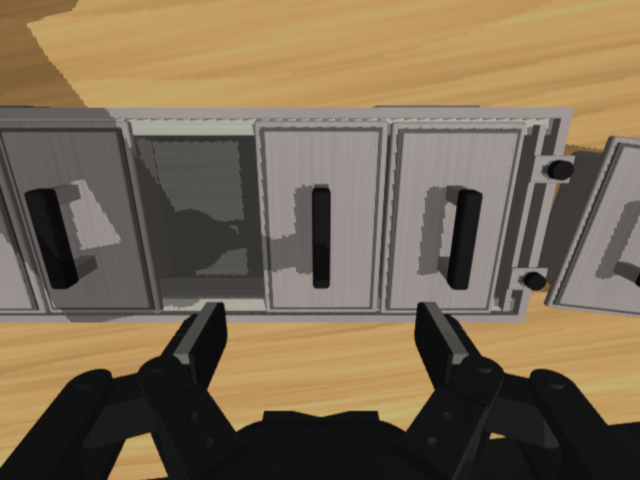

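The wrist view shows pan 2's handle bar at about (321,237), centred between the fingers. Pan 1's handle is at (465,240), and the screws and end stop are on the right.

Run:
```python
from h import *
import pickle;s,c=pickle.load(open("pics/w1.pkl","rb"));p=cv2.imread("pics/w1.png");d=np.load("pics/w1.npy")
m=(p.max(2)<45).astype(np.uint8)
T=s["tcp_pos"]
for a in[(290,345),(435,490),(20,90)]:
    w=np.zeros_like(m);w[150:300,a[0]:a[1]]=1
    n,l,st,ce=cv2.connectedComponentsWithStats(m*w);i=1+np.argmax(st[1:,4])
    r=cv2.minAreaRect(np.argwhere(l==i)[:,::-1].astype(np.float32))
    P=ray(c,r[0],.135);print(st[i],r,P.round(4),"tool mm",(tool(P-T,s)*500).round(1))
    b=cv2.boxPoints(r);q=[ray(c,x,.137)[:2] for x in b];print(np.round(q,4).tolist())
```

```text
[ 312  188   18  100 1688] ((320.4999694824219, 237.49996948242188), (98.99998474121094, 16.999996185302734), 90.0) [0.5938 0.1327 0.135 ] tool mm [  1.7   0.5 168.2]
[[0.5552, 0.1327], [0.5571, 0.1447], [0.6352, 0.1329], [0.633, 0.1196]]
[ 447  189   35  100 2168] ((462.624267578125, 238.94219970703125), (23.568864822387695, 99.90157318115234), 8.746162414550781) [0.612  0.2389 0.135 ] tool mm [  0.6 108.2 168.2]
[[0.6491, 0.2223], [0.5716, 0.2361], [0.5769, 0.2525], [0.6552, 0.2404]]
[  25  189   54  100 2959] ((51.86112594604492, 238.18617248535156), (103.55479431152344, 30.5263614654541), 74.87599182128906) [ 0.5621 -0.0683  0.135 ] tool mm [   1.1 -203.   168.2]
[[0.5254, -0.0719], [0.5233, -0.0486], [0.6016, -0.0606], [0.6046, -0.0865]]
```

```bash
python3 -m crank '[{"dp":[0,0,0.04],"delta_rot":[0,0,0],"fingers":1},{"dp":[0,0,0.04],"delta_rot":[0,0,0],"fingers":1},{"dp":[0,0,0.04],"delta_rot":[0,0,0],"fingers":1},{"dp":[0,0,0.04],"delta_rot":[0,0,0],"fingers":1},{"dp":[0,0,0.03],"delta_rot":[0,0,0],"fingers":1},{"dp":[0,0,0.03],"delta_rot":[0,0,0],"fingers":1},{"dp":[0,0,0.02],"delta_rot":[0,0,0],"fingers":1},{"dp":[0,0,0],"delta_rot":[0,0,0],"fingers":1},{"dp":[0,0,0],"delta_rot":[0,0,0],"fingers":1},{"dp":[0,0,0],"delta_rot":[0,0,0],"fingers":0},{"dp":[0,0,0],"delta_rot":[0,0,0],"fingers":0}]'
python3 -m crank '[{"dp":[0,0,0],"delta_rot":[0,0,0],"fingers":-0.3},{"dp":[0,0,0],"delta_rot":[0,0,0],"fingers":-0.6},{"dp":[0,0,0],"delta_rot":[0,0,0],"fingers":-1},{"dp":[0,0,0],"delta_rot":[0,0,0],"fingers":-1},{"dp":[0,0,0],"delta_rot":[0,0,0],"fingers":-1},{"dp":[0,0,0],"delta_rot":[0,0,0],"fingers":-1},{"dp":[0,0,0],"delta_rot":[0,0,0],"fingers":-1},{"dp":[0,0,0],"delta_rot":[0,0,0],"fingers":-1},{"dp":[0,0,0],"delta_rot":[0,0,0],"fingers":-1}]' 40
```

```text
t: 2.98
tcp_pos: [0.5971, 0.1321, 0.1851]
tool_rot: [0.079, 0.997, 0.0, 0.001]
force: [-0.3, -0.8, 1.2]
finger_gap: 0.746
gripper_force: 0.0
t: 3.73
tcp_pos: [0.5967, 0.1318, 0.1843]
tool_rot: [0.079, 0.997, 0.0, 0.0]
force: [-0.9, 0.2, 4.7]
finger_gap: 0.155
gripper_force: 41.8
```

```bash
python3 -m crank '[{"dp":[0,-0.006,0],"delta_rot":[0,0,0],"fingers":-1},{"dp":[0,-0.012,0],"delta_rot":[0,0,0],"fingers":-1},{"dp":[0,-0.016,0],"delta_rot":[0,0,0],"fingers":-1},{"dp":[0,-0.016,0],"delta_rot":[0,0,0],"fingers":-1},{"dp":[0,-0.016,0],"delta_rot":[0,0,0],"fingers":-1},{"dp":[0,-0.016,0],"delta_rot":[0,0,0],"fingers":-1},{"dp":[0,-0.016,0],"delta_rot":[0,0,0],"fingers":-1},{"dp":[0,-0.016,0],"delta_rot":[0,0,0],"fingers":-1},{"dp":[0,-0.016,0],"delta_rot":[0,0,0],"fingers":-1},{"dp":[0,-0.016,0],"delta_rot":[0,0,0],"fingers":-1},{"dp":[0,-0.012,0],"delta_rot":[0,0,0],"fingers":-1},{"dp":[0,-0.006,0],"delta_rot":[0,0,0],"fingers":-1}]'
python3 -m crank '[{"dp":[0,-0.002,0],"delta_rot":[0,0,0],"fingers":-1},{"dp":[0,-0.002,0],"delta_rot":[0,0,0],"fingers":-1},{"dp":[0,-0.002,0],"delta_rot":[0,0,0],"fingers":-1},{"dp":[0,-0.002,0],"delta_rot":[0,0,0],"fingers":-1},{"dp":[0,-0.002,0],"delta_rot":[0,0,0],"fingers":-1},{"dp":[0,-0.002,0],"delta_rot":[0,0,0],"fingers":-1}]'
```

```text
t: 4.73
tcp_pos: [0.5837, 0.0494, 0.1843]
tool_rot: [0.08, 0.997, -0.0, 0.0]
force: [0.3, 1.7, 5.9]
finger_gap: 0.16
gripper_force: 41.9
t: 5.23
tcp_pos: [0.5828, 0.0442, 0.1843]
tool_rot: [0.08, 0.997, 0.0, 0.0]
force: [0.3, 1.5, 4.9]
finger_gap: 0.156
gripper_force: 41.9
```

Creep on in 0.5–1 mm steps, watching the force.

```bash
for i in 1; do python3 -m crank '[{"dp":[0,-0.002,0],"delta_rot":[0,0,0],"fingers":-1},{"dp":[0,-0.002,0],"delta_rot":[0,0,0],"fingers":-1},{"dp":[0,-0.002,0],"delta_rot":[0,0,0],"fingers":-1},{"dp":[0,-0.002,0],"delta_rot":[0,0,0],"fingers":-1}]'; done
python3 -m crank '[{"dp":[0,-0.002,0],"delta_rot":[0,0,0],"fingers":-1},{"dp":[0,-0.002,0],"delta_rot":[0,0,0],"fingers":-1}]'
python3 -m crank '[{"dp":[0,-0.002,0],"delta_rot":[0,0,0],"fingers":-1},{"dp":[0,-0.002,0],"delta_rot":[0,0,0],"fingers":-1}]'
```

```text
t: 5.57
tcp_pos: [0.5821, 0.0403, 0.1843]
tool_rot: [0.08, 0.997, 0.0, 0.0]
force: [0.3, 2.3, 5.6]
finger_gap: 0.151
gripper_force: 41.9
t: 5.73
tcp_pos: [0.5818, 0.0383, 0.1843]
tool_rot: [0.08, 0.997, 0.0, 0.0]
force: [0.6, 1.6, 6.0]
finger_gap: 0.149
gripper_force: 41.9
t: 5.9
tcp_pos: [0.5815, 0.0363, 0.1843]
tool_rot: [0.08, 0.997, 0.0, 0.001]
force: [0.2, 2.0, 6.2]
finger_gap: 0.156
gripper_force: 41.9
```

```bash
python3 -m crank '[{"dp":[0,-0.002,0],"delta_rot":[0,0,0],"fingers":-1},{"dp":[0,-0.002,0],"delta_rot":[0,0,0],"fingers":-1}]'
python3 -m crank '[{"dp":[0,-0.002,0],"delta_rot":[0,0,0],"fingers":-1},{"dp":[0,-0.001,0],"delta_rot":[0,0,0],"fingers":-1}]'
```

```text
t: 6.07
tcp_pos: [0.5812, 0.0343, 0.1843]
tool_rot: [0.08, 0.997, 0.0, 0.001]
force: [-0.2, 1.8, 5.9]
finger_gap: 0.153
gripper_force: 41.9
t: 6.23
tcp_pos: [0.5809, 0.0328, 0.1843]
tool_rot: [0.08, 0.997, 0.0, 0.0]
force: [0.1, 2.4, 4.6]
finger_gap: 0.158
gripper_force: 41.9
```

```bash
python3 -m crank '[{"dp":[0,-0.002,0],"delta_rot":[0,0,0],"fingers":-1},{"dp":[0,-0.001,0],"delta_rot":[0,0,0],"fingers":-1}]'
```

```text
t: 6.4
tcp_pos: [0.5807, 0.0315, 0.1843]
tool_rot: [0.08, 0.997, 0.0, 0.001]
force: [0.4, 2.3, 4.7]
finger_gap: 0.151
gripper_force: 41.9
```

```bash
python3 -m crank '[{"dp":[0,-0.002,0],"delta_rot":[0,0,0],"fingers":-1},{"dp":[0,-0.002,0],"delta_rot":[0,0,0],"fingers":-1}]'
```

```text
t: 6.57
tcp_pos: [0.5804, 0.0297, 0.1843]
tool_rot: [0.08, 0.997, 0.0, 0.0]
force: [0.2, 4.0, 5.6]
finger_gap: 0.153
gripper_force: 42.0
```

```bash
python3 -m crank '[{"dp":[0,-0.002,0],"delta_rot":[0,0,0],"fingers":-1},{"dp":[0,-0.002,0],"delta_rot":[0,0,0],"fingers":-1}]'
```

```text
t: 6.73
tcp_pos: [0.5801, 0.0278, 0.1843]
tool_rot: [0.08, 0.997, 0.0, 0.001]
force: [0.4, 3.4, 4.5]
finger_gap: 0.16
gripper_force: 42.0
```

```bash
python3 -m crank '[{"dp":[0,-0.002,0],"delta_rot":[0,0,0],"fingers":-1},{"dp":[0,-0.002,0],"delta_rot":[0,0,0],"fingers":-1}]'
```

```text
t: 6.9
tcp_pos: [0.5798, 0.026, 0.1843]
tool_rot: [0.08, 0.997, 0.001, 0.001]
force: [0.7, 4.1, 5.6]
finger_gap: 0.155
gripper_force: 42.0
```

```bash
python3 -m crank '[{"dp":[0,-0.002,0],"delta_rot":[0,0,0],"fingers":-1},{"dp":[0,-0.001,0],"delta_rot":[0,0,0],"fingers":-1}]'
```

```text
t: 7.07
tcp_pos: [0.5795, 0.0245, 0.1843]
tool_rot: [0.08, 0.997, 0.001, 0.0]
force: [1.0, 3.1, 4.9]
finger_gap: 0.156
gripper_force: 41.9
```

```bash
python3 -m crank '[{"dp":[0,-0.002,0],"delta_rot":[0,0,0],"fingers":-1},{"dp":[0,-0.001,0],"delta_rot":[0,0,0],"fingers":-1}]'
```

```text
t: 7.23
tcp_pos: [0.5793, 0.023, 0.1843]
tool_rot: [0.08, 0.997, 0.001, 0.0]
force: [0.2, 3.7, 6.5]
finger_gap: 0.155
gripper_force: 41.9
```

```bash
python3 -m crank '[{"dp":[0,-0.002,0],"delta_rot":[0,0,0],"fingers":-1},{"dp":[0,-0.001,0],"delta_rot":[0,0,0],"fingers":-1}]'
```

```text
t: 7.4
tcp_pos: [0.579, 0.0215, 0.1843]
tool_rot: [0.08, 0.997, 0.0, 0.0]
force: [-0.9, 3.1, 5.4]
finger_gap: 0.157
gripper_force: 42.0
```

```bash
python3 -m crank '[{"dp":[0,-0.002,0],"delta_rot":[0,0,0],"fingers":-1},{"dp":[0,-0.002,0],"delta_rot":[0,0,0],"fingers":-1}]'
```

```text
t: 7.57
tcp_pos: [0.5787, 0.0196, 0.1843]
tool_rot: [0.08, 0.997, 0.001, 0.001]
force: [0.8, 4.4, 5.1]
finger_gap: 0.154
gripper_force: 42.0
```

```bash
python3 -m crank '[{"dp":[0,-0.002,0],"delta_rot":[0,0,0],"fingers":-1},{"dp":[0,-0.002,0],"delta_rot":[0,0,0],"fingers":-1}]'
```

```text
t: 7.73
tcp_pos: [0.5784, 0.0177, 0.1843]
tool_rot: [0.08, 0.997, 0.001, 0.0]
force: [0.7, 4.8, 5.9]
finger_gap: 0.158
gripper_force: 42.0
```

```bash
python3 -m crank '[{"dp":[0,-0.002,0],"delta_rot":[0,0,0],"fingers":-1},{"dp":[0,-0.002,0],"delta_rot":[0,0,0],"fingers":-1}]'
```

```text
t: 7.9
tcp_pos: [0.5781, 0.0157, 0.1843]
tool_rot: [0.08, 0.997, 0.001, 0.0]
force: [1.0, 4.5, 5.9]
finger_gap: 0.156
gripper_force: 42.0
```

```bash
python3 -m crank '[{"dp":[0,-0.002,0],"delta_rot":[0,0,0],"fingers":-1},{"dp":[0,-0.002,0],"delta_rot":[0,0,0],"fingers":-1}]'
```

```text
t: 8.07
tcp_pos: [0.5777, 0.0137, 0.1843]
tool_rot: [0.08, 0.997, 0.001, 0.0]
force: [0.7, 3.5, 5.4]
finger_gap: 0.155
gripper_force: 42.0
```

```bash
python3 -m crank '[{"dp":[0,-0.002,0],"delta_rot":[0,0,0],"fingers":-1},{"dp":[0,-0.002,0],"delta_rot":[0,0,0],"fingers":-1}]'
python3 - <<'E'
from h import *
c=manip.camera_model("top");p,d=manip.snapshot("top");cv2.imwrite("pics/t2.png",cv2.resize(p[150:270,160:480,::-1],(800,300),interpolation=3))
E
```

```text
t: 8.23
tcp_pos: [0.5774, 0.0117, 0.1843]
tool_rot: [0.08, 0.997, 0.001, 0.0]
force: [1.2, 3.9, 5.2]
finger_gap: 0.155
gripper_force: 42.0
```

View pics/t2.png

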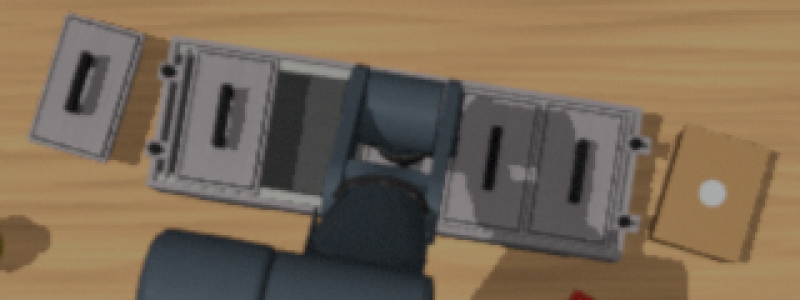

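The crop shows pans 3 and 4, with handles at (492,158) and (578,170), closed up and nearly at the stop by the screws at about (630,180). I keep creeping.

```bash
python3 -m crank '[{"dp":[0,-0.002,0],"delta_rot":[0,0,0],"fingers":-1},{"dp":[0,-0.001,0],"delta_rot":[0,0,0],"fingers":-1}]'
```

```text
t: 8.45
tcp_pos: [0.5772, 0.0102, 0.1843]
tool_rot: [0.08, 0.997, 0.001, 0.0]
force: [0.7, 3.7, 5.6]
finger_gap: 0.153
gripper_force: 42.0
```

```bash
python3 -m crank '[{"dp":[0,-0.002,0],"delta_rot":[0,0,0],"fingers":-1},{"dp":[0,-0.001,0],"delta_rot":[0,0,0],"fingers":-1}]'
```

```text
t: 8.62
tcp_pos: [0.5771, 0.0099, 0.1843]
tool_rot: [0.08, 0.997, 0.002, 0.001]
force: [1.4, 9.4, 6.3]
finger_gap: 0.156
gripper_force: 42.0
```

```bash
python3 -m crank '[{"dp":[0,-0.002,0],"delta_rot":[0,0,0],"fingers":-1},{"dp":[0,-0.001,0],"delta_rot":[0,0,0],"fingers":-1}]'
```

```text
t: 8.78
tcp_pos: [0.577, 0.0096, 0.1844]
tool_rot: [0.081, 0.997, 0.003, 0.001]
force: [1.4, 13.7, 6.4]
finger_gap: 0.156
gripper_force: 42.0
```

```bash
python3 -m crank '[{"dp":[0,-0.001,0],"delta_rot":[0,0,0],"fingers":-1},{"dp":[0,0,0],"delta_rot":[0,0,0],"fingers":-1},{"dp":[0,0,0],"delta_rot":[0,0,0],"fingers":-1},{"dp":[0,0,0],"delta_rot":[0,0,0],"fingers":-1},{"dp":[0,0,0],"delta_rot":[0,0,0],"fingers":-1},{"dp":[0,0,0],"delta_rot":[0,0,0],"fingers":-1},{"dp":[0,0,0],"delta_rot":[0,0,0],"fingers":-1},{"dp":[0,0,0],"delta_rot":[0,0,0],"fingers":-1},{"dp":[0,0,0],"delta_rot":[0,0,0],"fingers":-1}]'
```

```text
t: 9.53
tcp_pos: [0.577, 0.0096, 0.1844]
tool_rot: [0.08, 0.997, 0.003, 0.001]
force: [2.5, 13.3, 5.9]
finger_gap: 0.155
gripper_force: 42.0
```

```bash
python3 -m crank '[{"dp":[0,0.003,0],"delta_rot":[0,0,0],"fingers":-1},{"dp":[0,0.002,0],"delta_rot":[0,0,0],"fingers":-1},{"dp":[0,0,0],"delta_rot":[0,0,0],"fingers":-1},{"dp":[0,0,0],"delta_rot":[0,0,0],"fingers":-0.5},{"dp":[0,0,0],"delta_rot":[0,0,0],"fingers":0},{"dp":[0,0,0],"delta_rot":[0,0,0],"fingers":0.2},{"dp":[0,0,0],"delta_rot":[0,0,0],"fingers":0.2},{"dp":[0,0,0],"delta_rot":[0,0,0],"fingers":0.2},{"dp":[0,0,0],"delta_rot":[0,0,0],"fingers":0.2}]'
```

```text
t: 10.28
tcp_pos: [0.5767, 0.0091, 0.1837]
tool_rot: [0.08, 0.997, -0.0, -0.0]
force: [0.5, -0.4, 0.3]
finger_gap: 0.599
gripper_force: 0.0
```

```bash
python3 -m crank '[{"dp":[0,0,-0.03],"delta_rot":[0,0,0],"fingers":0.5},{"dp":[0,0,-0.05],"delta_rot":[0,0,0],"fingers":1},{"dp":[0,0,-0.05],"delta_rot":[0,0,0],"fingers":1},{"dp":[0,0.05,-0.02],"delta_rot":[0,0,0],"fingers":1},{"dp":[0,0.06,0],"delta_rot":[0,0,0],"fingers":1},{"dp":[0,0.06,0],"delta_rot":[0,0,0],"fingers":1},{"dp":[0,0.06,0],"delta_rot":[0,0,0],"fingers":1},{"dp":[0,0.06,0],"delta_rot":[0,0,0],"fingers":1},{"dp":[0,0.06,0],"delta_rot":[0,0,0],"fingers":1},{"dp":[0,0.06,0],"delta_rot":[0,0,0],"fingers":1},{"dp":[0,0.04,0],"delta_rot":[0,0,0],"fingers":1},{"dp":[0,0.015,0],"delta_rot":[0,0,0],"fingers":1}]'
python3 -m crank '[{"dp":[0,0,0],"delta_rot":[0,0,0],"fingers":1},{"dp":[0,0,0],"delta_rot":[0,0,0],"fingers":1},{"dp":[0,0,0],"delta_rot":[0,0,0],"fingers":1}]'
python3 - <<'E'
from h import *
s=manip.sense();c=manip.camera_model("wrist");p,d=manip.snapshot("wrist");cv2.imwrite("pics/w2.png",p[:,:,::-1])
m=(p.max(2)<45).astype(np.uint8)
w=np.zeros_like(m);w[100:300,280:365]=1
n,l,st,ce=cv2.connectedComponentsWithStats(m*w);i=1+np.argmax(st[1:,4])
r=cv2.minAreaRect(np.argwhere(l==i)[:,::-1].astype(np.float32));P=ray(c,r[0],.135);print(st[i],r,P,(tool(P-s["tcp_pos"],s)*500).round(1))
E
```

```text
t: 11.28
tcp_pos: [0.6137, 0.242, 0.2587]
tool_rot: [0.078, 0.997, 0.0, 0.0]
force: [-0.2, -0.2, 0.3]
finger_gap: 1.004
gripper_force: 0.0
t: 11.53
tcp_pos: [0.6135, 0.2375, 0.2587]
tool_rot: [0.08, 0.997, -0.0, -0.0]
force: [0.1, 0.2, 0.0]
finger_gap: 0.999
gripper_force: 0.0
[ 317  202   21   98 2009] ((327.0, 250.5), (97.0, 20.0), 90.0) [0.60542056 0.2432435  0.135     ] [  8.8   4.5 123.7]
```

View pics/w2.png

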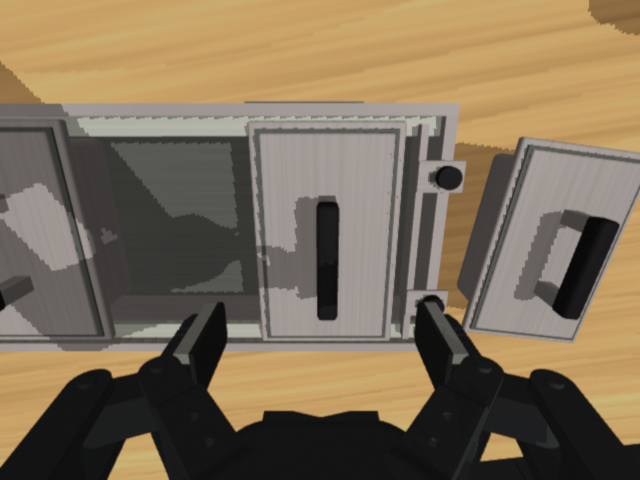

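Run:
```python
from h import *
s=manip.sense();c=manip.camera_model("wrist");p=cv2.imread("pics/w2.png")
m=(p.max(2)<45).astype(np.uint8)
w=np.zeros_like(m);w[150:345,280:365]=1
n,l,st,ce=cv2.connectedComponentsWithStats(m*w);i=1+np.argmax(st[1:,4])
r=cv2.minAreaRect(np.argwhere(l==i)[:,::-1].astype(np.float32));P=ray(c,r[0],.135);print(st[i],r,P,(tool(P-s["tcp_pos"],s)*500).round(1),[ray(c,b,.137).round(3).tolist() for b in cv2.boxPoints(r)])
```

```text
[ 317  202   21  118 2376] ((327.0, 260.5), (117.0, 20.0), 90.0) [0.61229023 0.2420658  0.135     ] [  2.    4.6 123.8] [[0.574, 0.242, 0.137], [0.575, 0.254, 0.137], [0.654, 0.242, 0.137], [0.652, 0.229, 0.137]]
```

The wrist view shows pan 1's handle at (327,260), 4.6 mm off in tool y. The fingers pass between the screws at (448,178) and (430,300). Now I correct, descend and grip.

```bash
python3 -m crank '[{"dp":[0.003,0.009,0],"delta_rot":[0,0,0],"fingers":0.3},{"dp":[0,0,0],"delta_rot":[0,0,0],"fingers":0.3},{"dp":[0,0,0.03],"delta_rot":[0,0,0],"fingers":0.3},{"dp":[0,0,0.03],"delta_rot":[0,0,0],"fingers":0.3},{"dp":[0,0,0.03],"delta_rot":[0,0,0],"fingers":0.3},{"dp":[0,0,0.03],"delta_rot":[0,0,0],"fingers":0.3},{"dp":[0,0,0.02],"delta_rot":[0,0,0],"fingers":0.3},{"dp":[0,0,0.008],"delta_rot":[0,0,0],"fingers":0.3},{"dp":[0,0,0],"delta_rot":[0,0,0],"fingers":0.3},{"dp":[0,0,0],"delta_rot":[0,0,0],"fingers":0}]'
python3 -m crank '[{"dp":[0,0,0],"delta_rot":[0,0,0],"fingers":-0.3},{"dp":[0,0,0],"delta_rot":[0,0,0],"fingers":-0.6},{"dp":[0,0,0],"delta_rot":[0,0,0],"fingers":-1},{"dp":[0,0,0],"delta_rot":[0,0,0],"fingers":-1},{"dp":[0,0,0],"delta_rot":[0,0,0],"fingers":-1},{"dp":[0,0,0],"delta_rot":[0,0,0],"fingers":-1},{"dp":[0,0,0],"delta_rot":[0,0,0],"fingers":-1}]' 40
```

```text
t: 12.42
tcp_pos: [0.6133, 0.2435, 0.1853]
tool_rot: [0.08, 0.997, 0.0, 0.0]
force: [-0.4, -0.5, -0.1]
finger_gap: 0.52
gripper_force: 0.0
t: 13.0
tcp_pos: [0.6135, 0.2437, 0.186]
tool_rot: [0.079, 0.997, 0.0, 0.001]
force: [-0.5, -0.2, 6.1]
finger_gap: 0.152
gripper_force: 41.9
```

```bash
python3 -m crank '[{"dp":[0,-0.006,0],"delta_rot":[0,0,0],"fingers":-1},{"dp":[0,-0.012,0],"delta_rot":[0,0,0],"fingers":-1},{"dp":[0,-0.018,0],"delta_rot":[0,0,0],"fingers":-1},{"dp":[0,-0.022,0],"delta_rot":[0,0,0],"fingers":-1},{"dp":[0,-0.022,0],"delta_rot":[0,0,0],"fingers":-1},{"dp":[0,-0.022,0],"delta_rot":[0,0,0],"fingers":-1},{"dp":[0,-0.022,0],"delta_rot":[0,0,0],"fingers":-1},{"dp":[0,-0.022,0],"delta_rot":[0,0,0],"fingers":-1},{"dp":[0,-0.022,0],"delta_rot":[0,0,0],"fingers":-1},{"dp":[0,-0.022,0],"delta_rot":[0,0,0],"fingers":-1},{"dp":[0,-0.016,0],"delta_rot":[0,0,0],"fingers":-1},{"dp":[0,-0.01,0],"delta_rot":[0,0,0],"fingers":-1}]'
python3 -m crank '[{"dp":[0,-0.004,0],"delta_rot":[0,0,0],"fingers":-1},{"dp":[0,-0.002,0],"delta_rot":[0,0,0],"fingers":-1},{"dp":[0,-0.002,0],"delta_rot":[0,0,0],"fingers":-1},{"dp":[0,-0.002,0],"delta_rot":[0,0,0],"fingers":-1},{"dp":[0,-0.002,0],"delta_rot":[0,0,0],"fingers":-1}]'
```

```text
t: 14.0
tcp_pos: [0.5966, 0.1364, 0.186]
tool_rot: [0.08, 0.997, 0.0, 0.001]
force: [0.5, 2.7, 7.0]
finger_gap: 0.156
gripper_force: 42.1
t: 14.42
tcp_pos: [0.5958, 0.1314, 0.186]
tool_rot: [0.08, 0.997, 0.001, 0.001]
force: [0.6, 2.4, 6.0]
finger_gap: 0.156
gripper_force: 42.1
```

```bash
python3 -m crank '[{"dp":[0,-0.002,0],"delta_rot":[0,0,0],"fingers":-1},{"dp":[0,-0.002,0],"delta_rot":[0,0,0],"fingers":-1},{"dp":[0,-0.002,0],"delta_rot":[0,0,0],"fingers":-1},{"dp":[0,-0.002,0],"delta_rot":[0,0,0],"fingers":-1},{"dp":[0,-0.002,0],"delta_rot":[0,0,0],"fingers":-1},{"dp":[0,-0.002,0],"delta_rot":[0,0,0],"fingers":-1},{"dp":[0,-0.002,0],"delta_rot":[0,0,0],"fingers":-1},{"dp":[0,-0.002,0],"delta_rot":[0,0,0],"fingers":-1},{"dp":[0,-0.002,0],"delta_rot":[0,0,0],"fingers":-1},{"dp":[0,-0.002,0],"delta_rot":[0,0,0],"fingers":-1}]'
```

```text
t: 15.25
tcp_pos: [0.5942, 0.1215, 0.186]
tool_rot: [0.08, 0.997, 0.001, 0.001]
force: [-0.1, 2.1, 6.7]
finger_gap: 0.156
gripper_force: 42.1
```

```bash
python3 -m crank '[{"dp":[0,-0.002,0],"delta_rot":[0,0,0],"fingers":-1},{"dp":[0,-0.002,0],"delta_rot":[0,0,0],"fingers":-1}]'
```

```text
t: 15.42
tcp_pos: [0.5939, 0.1196, 0.186]
tool_rot: [0.079, 0.997, 0.001, 0.001]
force: [0.6, 3.0, 6.4]
finger_gap: 0.157
gripper_force: 42.1
```

```bash
python3 -m crank '[{"dp":[0,-0.002,0],"delta_rot":[0,0,0],"fingers":-1},{"dp":[0,-0.001,0],"delta_rot":[0,0,0],"fingers":-1}]'
```

```text
t: 15.58
tcp_pos: [0.5936, 0.118, 0.186]
tool_rot: [0.08, 0.997, 0.001, 0.001]
force: [-0.3, 1.7, 6.7]
finger_gap: 0.154
gripper_force: 42.1
```

```bash
python3 -m crank '[{"dp":[0,-0.002,0],"delta_rot":[0,0,0],"fingers":-1},{"dp":[0,-0.001,0],"delta_rot":[0,0,0],"fingers":-1}]'
```

```text
t: 15.75
tcp_pos: [0.5934, 0.1168, 0.186]
tool_rot: [0.08, 0.997, 0.001, 0.001]
force: [0.2, 3.9, 5.7]
finger_gap: 0.151
gripper_force: 42.1
```

```bash
python3 -m crank '[{"dp":[0,-0.002,0],"delta_rot":[0,0,0],"fingers":-1},{"dp":[0,-0.001,0],"delta_rot":[0,0,0],"fingers":-1}]'
```

```text
t: 15.92
tcp_pos: [0.5933, 0.1166, 0.186]
tool_rot: [0.08, 0.997, 0.002, 0.002]
force: [1.9, 7.8, 5.6]
finger_gap: 0.155
gripper_force: 42.0
```

```bash
python3 -m crank '[{"dp":[0,-0.002,0],"delta_rot":[0,0,0],"fingers":-1},{"dp":[0,-0.001,0],"delta_rot":[0,0,0],"fingers":-1}]'
```

```text
t: 16.08
tcp_pos: [0.5933, 0.1163, 0.1861]
tool_rot: [0.08, 0.997, 0.003, 0.002]
force: [1.8, 12.8, 4.8]
finger_gap: 0.15
gripper_force: 42.0
```

Fully home at the predicted place. Lean with a touch more, hold, relax, and release.

```bash
python3 -m crank '[{"dp":[0,-0.001,0],"delta_rot":[0,0,0],"fingers":-1},{"dp":[0,0,0],"delta_rot":[0,0,0],"fingers":-1},{"dp":[0,0,0],"delta_rot":[0,0,0],"fingers":-1},{"dp":[0,0,0],"delta_rot":[0,0,0],"fingers":-1},{"dp":[0,0,0],"delta_rot":[0,0,0],"fingers":-1},{"dp":[0,0,0],"delta_rot":[0,0,0],"fingers":-1},{"dp":[0,0,0],"delta_rot":[0,0,0],"fingers":-1},{"dp":[0,0,0],"delta_rot":[0,0,0],"fingers":-1},{"dp":[0,0,0],"delta_rot":[0,0,0],"fingers":-1},{"dp":[0,0,0],"delta_rot":[0,0,0],"fingers":-1}]'
python3 -m crank '[{"dp":[0,0.003,0],"delta_rot":[0,0,0],"fingers":-1},{"dp":[0,0.002,0],"delta_rot":[0,0,0],"fingers":-1},{"dp":[0,0,0],"delta_rot":[0,0,0],"fingers":-1},{"dp":[0,0,0],"delta_rot":[0,0,0],"fingers":-0.5},{"dp":[0,0,0],"delta_rot":[0,0,0],"fingers":0},{"dp":[0,0,0],"delta_rot":[0,0,0],"fingers":0.2},{"dp":[0,0,0],"delta_rot":[0,0,0],"fingers":0.2},{"dp":[0,0,0],"delta_rot":[0,0,0],"fingers":0.2}]'
```

```text
t: 16.92
tcp_pos: [0.5933, 0.1163, 0.1861]
tool_rot: [0.08, 0.997, 0.004, 0.002]
force: [2.2, 12.2, 6.3]
finger_gap: 0.151
gripper_force: 42.0
t: 17.58
tcp_pos: [0.5921, 0.1149, 0.1845]
tool_rot: [0.08, 0.997, -0.0, -0.001]
force: [0.2, -0.7, 0.2]
finger_gap: 0.597
gripper_force: 0.0
```

```bash
python3 -m crank '[{"dp":[0,0,-0.03],"delta_rot":[0,0,0],"fingers":0.2},{"dp":[0,0,-0.05],"delta_rot":[0,0,0],"fingers":0.2},{"dp":[0,0,-0.06],"delta_rot":[0,0,0],"fingers":0.2},{"dp":[0,0,-0.06],"delta_rot":[0,0,0],"fingers":0.2},{"dp":[0,0,-0.06],"delta_rot":[0,0,0],"fingers":0.2},{"dp":[0.06,0,0],"delta_rot":[0,0,0],"fingers":0.2},{"dp":[0.06,0,0],"delta_rot":[0,0,0],"fingers":0.2},{"dp":[0.06,0,0],"delta_rot":[0,0,0],"fingers":0.2},{"dp":[0.04,0,0],"delta_rot":[0,0,0],"fingers":0.2},{"dp":[0,0,0],"delta_rot":[0,0,0],"fingers":0.2},{"dp":[0,0,0],"delta_rot":[0,0,0],"fingers":0.2}]'
python3 - <<'E'
from h import *
p,d=manip.snapshot("wrist");q,_=manip.snapshot("top")
cv2.imwrite("pics/f.png",np.vstack([cv2.resize(p[:300,:,::-1],(640,300)),cv2.resize(q[150:270,160:480,::-1],(640,240),interpolation=3)]))
E
```

```text
t: 18.5
tcp_pos: [0.4831, 0.1327, 0.3152]
tool_rot: [0.079, 0.997, -0.0, 0.0]
force: [0.5, -0.5, 0.0]
finger_gap: 0.601
gripper_force: 0.0
```

View pics/f.png

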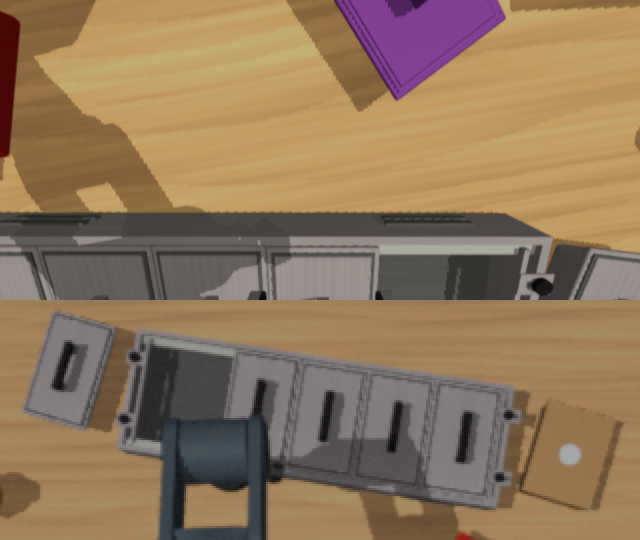

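All four pans are in one closed row. The handles are evenly spaced at x ≈ 260, 328, 397 and 466 in the top crop, with the free place at the refill end and the gripper clear.

```bash
python3 -c "
from station import manip
print(manip.sign_off())"
```

```text
the job is handed in; nothing more can be done
None
```

I slid pan 2 and then pan 1 along the ledges until the row closed against the far stop, holding each there at about 13 N for over half a second; I let go and handed the job in at about 18.6 s, with the free place now at the refill pan's end, though no verdict came back.

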